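# Fit the tube carrier on the splined drive stub of the tube mixer

### The arm

A 7-joint arm with a two-finger parallel gripper is mounted at the origin on the work surface; the furniture and walls round the work are solid. World frame = base frame: x ahead of the robot, y to its left, z up, the work surface at z = 0. Lengths are in m, angles in degrees, forces in N, time in s.
With the tool pointing down it reaches from about 0.425 to 0.875 m from the base axis. Payload 4.7 kg.
Tool frame: the origin (TCP) lies midway between the tips of the shut fingers; the grasp point (between the pads) lies env.grip_point_offset behind it (env.grip_point_offset is the distance from the TCP to the grasp point, in m); x points along the fingers, y is the direction in which the jaws open and shut, and the axes are right-handed (so a half turn about x gives the same grasp; the last joint's range is limited). The gripper opens to 87 mm and grips with 3 to 60 N. Pads are 19 mm wide; open, the fingers measure 117 mm over their backs; the gripper's body (75 mm by 190 mm) begins 51 mm behind the grasp point.
Start: joints at [-62.619, 18.392, -4.016, 83.108, 1.295, 78.541, -3.26], TCP at [0.291, 0.581, 0.223] pointing down, gripper open.
Joint ranges: [-163.93, 163.93], [-17.29, 119.83], [-79.2, 71.16], [3.27, 140.29], [-89.18, 269.18], [5.43, 117.66], [-154.24, 154.24]. Speed limits (degrees/s): [147.25, 147.25, 180, 180, 180, 180, 180].

### API

Orientations are given as [roll, pitch, yaw] about the fixed x, y, z axes, in that order (R = Rz(yaw) Ry(pitch) Rx(roll)).
In Python, from cell import readout, read_camera, camera_params, sign_off, spot_in, pinpoint, env gives the robot as it stands.
- The arm moves only by the shell command python3 -m pendant 'ROWS' [OPENING] [FORCE]. ROWS is a JSON object of lists of equal length, an entry for each row: "xyz": the shift along the world's x, y, z in m, a list of three; "turn": the turn about the world's z in rad. A call has 1 to 10 rows; each row shifts and turns the pose as measured when the row begins; what a row does not reach is not made up. A row lasts 1/8 s, in which the tool goes at most 62.5 mm and 10.7 degrees, less where a joint would pass 70% of its speed; a pose out of reach is approached as far as the arm can. A call is refused whole if a number of a shift passes 0.0625 or a number of a turn 0.188, either way. A call with a gripper value outside its range is refused whole. OPENING is the opening, from 0 (shut) to 1 (fully open), set as the call begins (- or left out, the last holds). The fingers move at their own pace and stop on an object; FORCE is the grip in N (left out, the last holds). Time passes only in rows, so rows that do not move let the fingers close. It gives the time, the measured TCP pose, the force and the opening at its end, in the units of the state.
- readout.get_obs(): the state, without advancing time (a new reading comes with each control period).
- read_camera(name): name is "side" or "top" or "wrist"; returns the picture (420x560x3 uint8, red, green, blue); there is no depth.
- camera_params(name): a dict with "fx", "fy", "cx", "cy" (pixels), "rvec" (rotation vector, rad) and "tvec" (3), from world to camera coordinates, as OpenCV has them; the wrist camera has in their place "hand_eye" (4x4, takes a point from camera to tool coordinates, whose origin is the TCP and whose axes are the tool frame's). Camera axes: x right, y down, z forward; pixel columns grow to the right and rows downward; lengths in m; the calibration is good to about 2 mm. A picture is of the moment at which its call begins: read the wrist's pose just before it. camera_params takes no time and is no camera call.
- sign_off(): hands the job in, once; it reports no verdict.
Trained networks look in the newest picture that a camera, given by its name, has taken for a name from the list of things; names that differ only in an ending like _2 or _b are one class to them, and where a whole thing is asked for, a point or a joint stands for the part that bears it (a point fixed in the world has none). Each returns a list of dicts, best first, with "score" (0 to 1); they miss things now and then, are a little off and sometimes report something else, mostly with a low value. They report only what shows in the picture. A call takes as long as a camera call.
- spot_in(camera, name): "at" ([x, y, z] in m, in the coordinates of the camera as it stood for that picture, good to about 4 mm: the middle of the surface that is visible of it).
- pinpoint(camera, name): "at" ([x, y, z] in m, in the coordinates of the camera as it stood for that picture, good to about 4 mm: a listed point, or the origin of a listed thing).
The state is a dict: "time_s": time; "qpos": joint angles; "joint_velocities": joint speeds; "effort": joint torques, N m; "tool_pos": TCP position; "tool_rot": TCP orientation; "force": force on the tool from outside, world axes, zero at the start; "wrist_torque": the same for the moment, N m; "grip_width": finger opening in m.
Only numpy, scipy, OpenCV 4.12 (cv2) and the standard library are available. Lean on these libraries where they do the work, as an engineer would, in place of code of your own. Each camera call takes 0.05 s, during which the arm holds its last target.

### The job

Fit the blue four-arm tube carrier on the four-toothed steel stub of the white mixer drive: pick it up by the knob on top, turn it until its arms line up with the stub's teeth, and lower it gently (do not drop it) until it sits fully home on the stub's shoulder, then let go. The orange three-arm carrier belongs to another drive; leave it where it is.

Things in the scene. Friction and masses are not known exactly. Their poses are not given: they have to be found in the camera images.
- carrier4: Blue tube carrier, 0.15-0.31 kg, 4 arms, 100 mm across. Origin: centre of underside, z up; arms along +-x, +-y (white lines on top). Square hub 50 mm wide, 48 high; square grip knob 24 mm wide, flats square to x and y, from 48 to 93 mm up. Cups on the arms: tops 46 mm up. Below: cross socket 41 mm deep, slots under the arms 17 mm wide, 22 mm out from centre. Fits the stub every quarter turn.
- stub: Steel drive stub, fixed, on the white drive. Origin: centre of the top of its dark shoulder disc (74 mm wide, 59 mm over the worktop), where the carrier's underside must rest; z up. Four teeth along +-x, +-y (white lines beside them): 8 mm wide, 18 mm out from centre, 28 mm high, round tops; tapered nose 38 mm high. Play of an aligned carrier: 4 mm each side, or 14 degrees of turn when centred.
- drive: White mixer drive, fixed: housing 120 x 140 mm, 50 mm high, with a dial on its front, carrying the stub at its centre. Origin: centre of the underside on the worktop, z up.
- carrier3: Orange tube carrier, loose, three arms at 120 degrees, 100 mm across; round hub 50 mm wide, round knob 26 mm wide up to 93 mm. Origin: centre of the underside, z up. Belongs to another drive: leave it alone.

How it is judged (in metres and radians):
At the end, for the whole second after the job is handed in: The blue carrier stands at rest on the stub's shoulder: its underside within 4 mm of the shoulder, its centre within 10 mm of the stub's, upright within 6 degrees, its arms within 20 degrees of the stub's teeth (horizontal distance between carrier4 and stub below 0.01 m and z of carrier4 in the frame of stub between -0.004 and 0.004 m and (angle between the x axis of carrier4 and the x axis of stub, either way round below 0.35 rad or angle between the x axis of carrier4 and the y axis of stub, either way round below 0.35 rad) and angle between carrier4's own z axis and vertical below 0.1 rad and linear speed of carrier4 below 0.02 m/s); the robot touches nothing.
It fails at once if the orange carrier is moved by more than 30 mm (distance of carrier3 from where it was at the start of the episode above 0.03 m).
It fails at once if the blue carrier is dropped or slammed on the stub (faster than 0.6 m/s while over it and less than 40 mm from home) (horizontal distance between carrier4 and stub below 0.02 m and z of carrier4 in the frame of stub below 0.04 m and linear speed of carrier4 above 0.6 m/s).
It also fails if it takes over 38 s, if anything falls off the work surface, if the arm or the gripper's body presses on something with over 40 N, if the wrist force passes 120 N, or if a joint passes its speed limit or range.

## Working session

There is one attempt and no reset: what is moved stays moved. The work goes in short steps, Python scripts to look and compute and a shell command to move; the robot and the scene stay as the last step left them, time stands still between calls to the robot, and variables do not carry over. Pictures are saved under pics/ and viewed, and the job is handed in when it is done.

```bash
mkdir -p pics; ls
cat > h.py <<'E'
import numpy as np, cv2
from cell import *
from scipy.spatial.transform import Rotation as R
def save(cam,fn):
    im=read_camera(cam); cv2.imwrite('pics/'+fn,im[:,:,::-1]); return im
def T(cam,obs=None):
    p=camera_params(cam)
    M=np.eye(4)
    if 'hand_eye' in p:
        B=np.eye(4);B[:3,:3]=R.from_euler('xyz',obs['tool_rot'],degrees=DEG).as_matrix();B[:3,3]=obs['tool_pos']
        return B@np.array(p['hand_eye'])
    M[:3,:3]=cv2.Rodrigues(np.array(p['rvec'],float))[0];M[:3,3]=p['tvec']
    return np.linalg.inv(M)
DEG=True
def K(cam):
    p=camera_params(cam);return np.array([[p['fx'],0,p['cx']],[0,p['fy'],p['cy']],[0,0,1]])
def proj(cam,P,W):
    M=np.linalg.inv(W);c=(M[:3,:3]@np.atleast_2d(P).T).T+M[:3,3];u=(K(cam)@c.T).T;return u[:,:2]/u[:,2:]
def onplane(cam,px,z,W):
    d=W[:3,:3]@np.linalg.inv(K(cam))@np.array([px[0],px[1],1.]);t=(z-W[2,3])/d[2];return W[:3,3]+t*d
E
python3 - <<'E'
from h import *
o=readout.get_obs();print(o,env.grip_point_offset)
for c in ['top','side','wrist']:
    save(c,c+'0.png');W=T(c,o);print(c,W[:3,3],W[:3,2],K(c)[0])
    for n in ['carrier4','stub','carrier3']:
        for f in (pinpoint,):
            for r in f(c,n)[:2]:
                print(c,n,f.__name__,round(r['score'],2),(W@np.r_[r['at'],1])[:3].round(4))
E
```

```text
pics
{'time_s': 0.0, 'qpos': array([-62.61876601,  18.43902922,  -4.01596452,  83.17621757,
         1.2945134 ,  78.53943458,  -3.25939501]), 'joint_velocities': array([-0.0123718 ,  0.05910743, -0.04366589,  0.03420171, -0.07908439,
       -0.07334731, -0.01280743]), 'effort': array([ 6.24966788e-06, -4.91288173e+01, -4.03948138e-01, -3.12525594e+01,
       -6.40731817e-02,  4.38777928e-02,  1.84601813e-04]), 'tool_pos': array([0.29056263, 0.58081801, 0.22145038]), 'tool_rot': array([ -87.31073197,   89.89041621, -113.88126841]), 'force': array([-0.52840017,  0.36485292,  1.28399416]), 'wrist_torque': array([ 0.03596022, -0.00535243, -0.00780282]), 'grip_width': 0.08700405222483301} 0.0187
top [0.4396498  0.04459763 0.91998019] [ 1.21119875e-01  9.85005642e-04 -9.92637399e-01] [473.14121671   0.         282.28690879]
top carrier4 call 0.79 [0.4642 0.1278 0.0012]
top carrier4 call 0.75 [ 0.4712 -0.0438  0.0014]
top stub call 0.56 [0.5837 0.0643 0.0596]
top carrier3 call 0.79 [0.4642 0.1278 0.0012]
top carrier3 call 0.75 [ 0.4712 -0.0438  0.0014]
side [1.07874763 0.5109029  0.53904449] [-0.64268901 -0.5454764  -0.53796499] [479.23512619   0.         279.68528791]
side carrier4 call 0.71 [ 0.4674 -0.0461  0.0053]
side carrier4 call 0.64 [0.4658 0.1251 0.0009]
side stub call 0.57 [0.5896 0.0649 0.0593]
side carrier3 call 0.71 [ 0.4674 -0.0461  0.0053]
side carrier3 call 0.64 [0.4658 0.1251 0.0009]
wrist [0.22427216 0.61411587 0.38340229] [ 0.24172355 -0.12284471 -0.96253774] [310.38256388   0.         279.59911968]
```

View pics/top0.png

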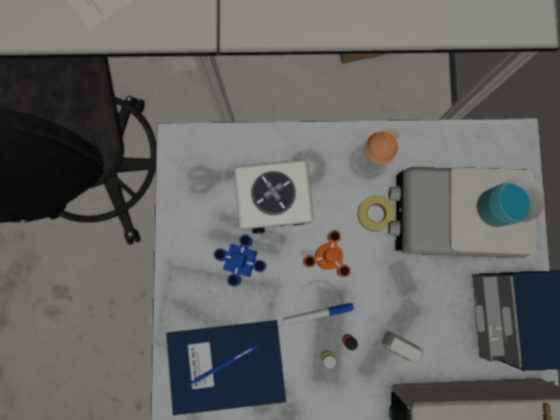

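View pics/side0.png

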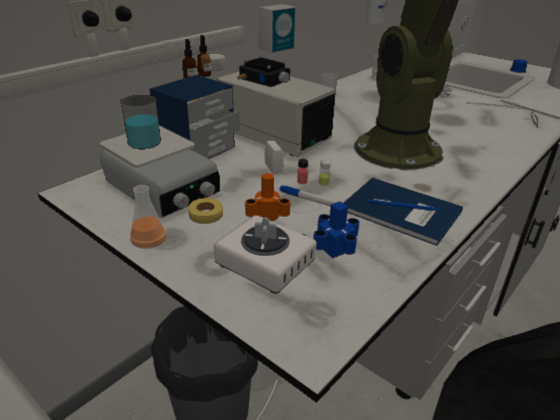

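The top view shows the blue carrier at about (241,261), the stub at (273,193) and the orange carrier at (330,257). The side view agrees, with blue at (338,232), stub at (265,238) and orange at (268,200). I'll zoom in to measure the angles.

Run:
```python
from h import *
im=cv2.imread('pics/top0.png')
cv2.imwrite('pics/z0.png',np.hstack([cv2.resize(im[155:235,235:315],(400,400),interpolation=2),cv2.resize(im[221:301,201:281],(400,400),interpolation=2)]))
s=cv2.imread('pics/side0.png');cv2.imwrite('pics/z1.png',cv2.resize(s[190:290,210:370],(800,500),interpolation=2))
W=T('top')
# blue centroid
b=im.astype(int);m=((b[:,:,0]>90)&(b[:,:,2]<60)&(b[:,:,0]>b[:,:,1]*1.5)).astype(np.uint8);m[:225]=0;m[295:]=0;m[:,:205]=0;m[:,275:]=0
ys,xs=np.nonzero(m);print(xs.mean(),ys.mean(),xs.min(),xs.max(),ys.min(),ys.max())
```

```text
239.06382978723406 259.82978723404256 214 264 235 285
```

View pics/z0.png

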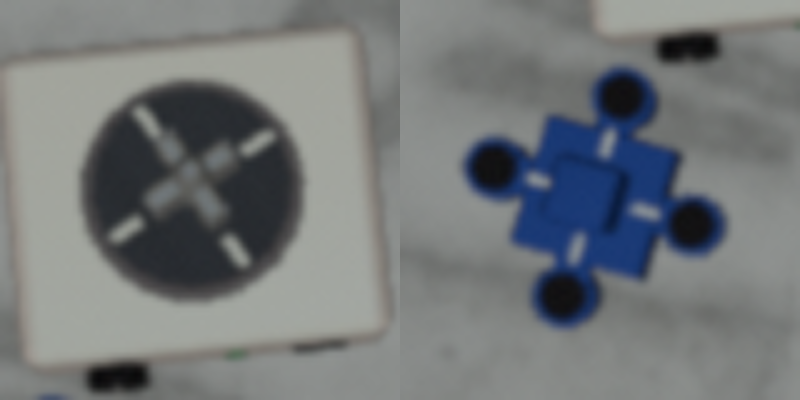

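View pics/z1.png

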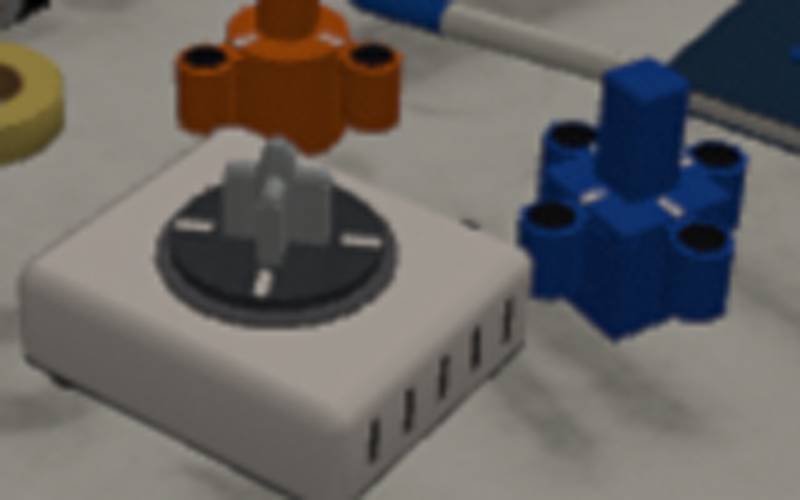

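Run:
```python
from h import *
W=T('top');C=np.array([(622,97),(693,224),(563,296),(494,167)])/5.+[121,221]-.4
S=np.array([(147,121),(258,143),(234,251),(126,230)])/5.+[235,155]-.4
knob=np.array([579,197])/5.+[121,221]-.4   # top centre z .093
for n,Q,z in(('c4',C,.046),('stub',S,.059)):
    P=np.array([onplane('top',q,z,W) for q in Q]);d=P-P.mean(0)
    a=np.degrees(np.arctan2(d[:,1],d[:,0]))
    a4=np.degrees(np.angle(np.exp(4j*np.radians(a)).mean()))/4
    print(n,P.mean(0).round(4),np.linalg.norm(d,axis=1).round(4),a.round(1),a4)
print('knob',onplane('top',knob,.093,W))
print(np.degrees(0),T('wrist',readout.get_obs())[:3,:3].round(2))
o=readout.get_obs();print(R.from_euler('xyz',o['tool_rot'],degrees=True).as_matrix().round(3))
# two-view check of knob top from side px
ks=np.array([648,75])/5.+[210,190]-.4
print(onplane('side',ks,.093,T('side')), onplane('side',np.array([277,250])/5.+[210,190],.059,T('side')))
# triangulate
def tri(a,b):
    Ws=[T('top'),T('side')];A=np.zeros((3,3));v=np.zeros(3)
    for W,c,p in zip(Ws,['top','side'],[a,b]):
        d=W[:3,:3]@np.linalg.inv(K(c))@np.r_[p,1];d/=np.linalg.norm(d);N=np.eye(3)-np.outer(d,d);A+=N;v+=N@W[:3,3]
    return np.linalg.solve(A,v)
print('tri knob',tri(knob,ks))
```

```text
c4 [0.463  0.1257 0.046 ] [0.0378 0.0383 0.0381 0.0381] [ -16.5 -106.3  163.2   73.3] -16.59921334153646
stub [0.5867 0.0624 0.059 ] [0.0294 0.0294 0.0289 0.029 ] [  33.3  -57.4 -147.5  123.7] 32.985259181835254
knob [0.46135878 0.12621545 0.093     ]
0.0 [[ 0.45  0.86  0.24]
 [ 0.89 -0.43 -0.12]
 [ 0.    0.27 -0.96]]
[[ 0.     0.447  0.894]
 [ 0.     0.894 -0.447]
 [-1.     0.     0.   ]]
[0.46003865 0.12369771 0.093     ] [0.59225444 0.06774204 0.059     ]
tri knob [0.46169263 0.12551481 0.09450664]
```

```bash
python3 -m pendant '{"xyz":[[0.017,-0.045,0],[0.017,-0.045,0],[0.017,-0.045,0],[0.017,-0.045,0],[0.017,-0.045,0],[0.017,-0.045,0],[0.017,-0.045,0],[0.017,-0.045,0],[0.017,-0.045,0],[0.017,-0.045,0]],"turn":[0.0175,0.0175,0.0175,0.0175,0.0175,0.0175,0.0175,0.0175,0.0175,0.0175]}' 1
python3 - <<'E'
from h import *
o=readout.get_obs();save('wrist','w1.png');W=T('wrist',o)
o=readout.get_obs();print(o['tool_pos'],R.from_euler('xyz',o['tool_rot'],degrees=True).as_matrix().round(3),o['qpos'])
for n in ['carrier4','stub','carrier3']:
    for r in pinpoint('wrist',n)[:2]:print(n,round(r['score'],2),(W@np.r_[r['at'],1])[:3].round(4))
E
```

```text
time_s: 1.85
tool_pos: [0.4619, 0.121, 0.2239]
tool_rot: [75.9, 89.6, 60.2]
force: [0.2, -0.0, -0.0]
grip_width: 0.0869
[0.46437818 0.11298222 0.22419006] [[ 0.005  0.279  0.96 ]
 [ 0.002  0.96  -0.279]
 [-1.     0.003  0.004]] [-34.90311002  -3.56871684  17.39206903 107.31531312   1.10185192
  75.79504058  55.96595688]
carrier4 0.6 [ 0.4722 -0.038   0.001 ]
stub 0.88 [0.5883 0.0646 0.0583]
stub 0.57 [0.4635 0.1299 0.0045]
carrier3 0.6 [ 0.4722 -0.038   0.001 ]
```

View pics/w1.png

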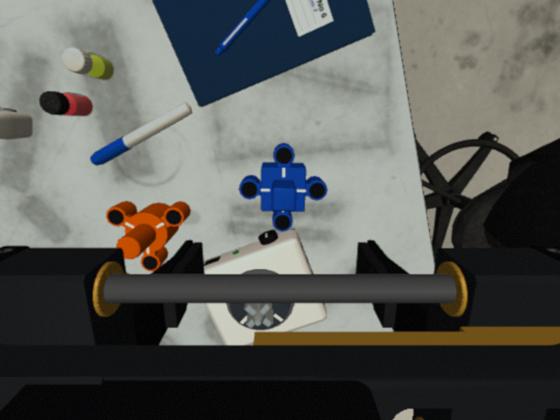

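The wrist view shows blue at (283,188), square to the image, orange at (148,230) and the stub at (260,300). I'll refine with the settled arm.

Run:
```python
from h import *
save('wrist','w2a.png')
o=readout.get_obs();im=save('wrist','w2.png');W=T('wrist',o)
print(o['tool_pos'],o['joint_velocities'].round(2));y=W;B=R.from_euler('xyz',o['tool_rot'],degrees=True).as_matrix();print(np.degrees(np.arctan2(B[1,1],B[0,1])),np.save('W2.npy',W))
im=im[:,:,::-1]
cv2.imwrite('pics/z2.png',np.hstack([cv2.resize(im[138:238,233:333],(400,400),interpolation=2),cv2.resize(im[250:350,210:310],(400,400),interpolation=2)]))
```

```text
[0.46125547 0.12320393 0.2236837 ] [-0.88  0.16 -1.27  0.02 -0.1   0.02  0.2 ]
74.23438888594195 None
```

View pics/z2.png

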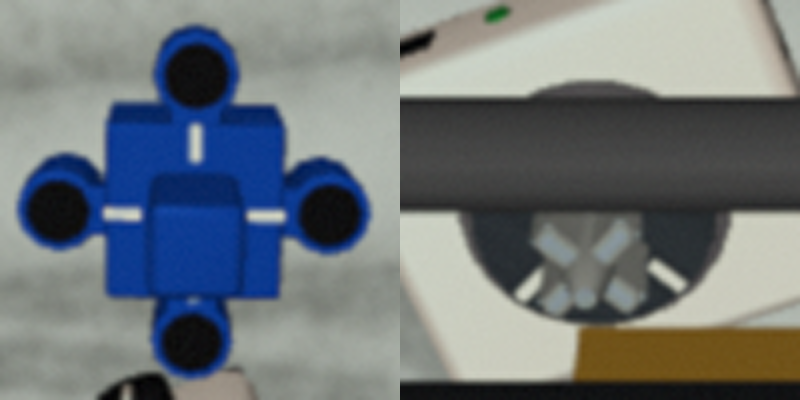

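Run:
```python
from h import *
W=np.load('W2.npy')
C=np.array([(197,75),(329,216),(191,341),(58,211)])/4.+[233,138]-.4
P=np.array([onplane('wrist',q,.046,W) for q in C]);d=P-P.mean(0);a=np.degrees(np.arctan2(d[:,1],d[:,0]))
print(P.mean(0),np.linalg.norm(d,axis=1),a)
# opposing pairs
print(P[[0,2]].mean(0),P[[1,3]].mean(0))
print(onplane('wrist',np.array([196,250])/4.+[233,138]-.4,.093,W))
S=np.array([(530,282),(667,277)])/4.+[110,250]-.4
Q=np.array([onplane('wrist',q,.059,W) for q in S]);print(Q, np.degrees(np.arctan2(*(Q-[.5867,.0624,.059])[:,[1,0]].T)))
```

```text
[0.4617899 0.1257193 0.046    ] [0.03816013 0.03785789 0.03771476 0.03791586] [ 163.02253442   72.76210946  -16.89028958 -106.56440275]
[0.46158528 0.12581178 0.046     ] [0.46199453 0.12562683 0.046     ]
[0.46082571 0.1260255  0.093     ]
[[0.60063379 0.0374913  0.059     ]
 [0.61041029 0.07795884 0.059     ]] [-60.77759329  33.27312622]
```

```bash
python3 -m pendant '{"xyz":[[0,0.002,-0.02],[0.001,0,-0.03],[0,0,-0.03],[0,0,-0.03],[0,0,-0.02],[0,0,0]],"turn":[-0.018,0,0,0,0,0]}' 1; python3 -c "
from h import *
o=readout.get_obs();B=R.from_euler('xyz',o['tool_rot'],degrees=True).as_matrix();print(o['tool_pos'],np.degrees(np.arctan2(B[1,1],B[0,1])),o['force'])"
```

```text
time_s: 2.9
tool_pos: [0.459, 0.1366, 0.0903]
tool_rot: [86.0, 89.5, 70.3]
force: [-0.9, 0.3, -0.2]
grip_width: 0.0869
[0.45900526 0.1365535  0.09033011] 74.32886419184051 [-0.9280276   0.31212994 -0.22854208]
```

```bash
python3 -m pendant '{"xyz":[[0.003,-0.011,0],[0,0,0],[0,0,0]],"turn":[-0.018,0,0]}' 1; python3 -c "
from h import *
o=readout.get_obs();B=R.from_euler('xyz',o['tool_rot'],degrees=True).as_matrix();print(o['tool_pos'],np.degrees(np.arctan2(B[1,1],B[0,1])),o['joint_velocities'].round(1))"
```

```text
time_s: 3.28
tool_pos: [0.4637, 0.1265, 0.0928]
tool_rot: [71.8, 89.3, 55.1]
force: [-0.4, -0.6, -0.4]
grip_width: 0.0869
[0.46367974 0.12653894 0.09283941] 73.34548151778516 [ 0.3 -0.4  0.4 -0.2  0.4  0.1 -0. ]
```

```bash
python3 -m pendant '{"xyz":[[-0.002,-0.001,-0.02],[0,0,-0.016],[0,0,0],[0,0,0]],"turn":[0,0,0,0]}' 1
python3 - <<'E'
from h import *
o=readout.get_obs();B=R.from_euler('xyz',o['tool_rot'],degrees=True).as_matrix();print(o['tool_pos'],np.degrees(np.arctan2(B[1,1],B[0,1])),o['joint_velocities'].round(1))
im=save('side','s2.png');i2=save('wrist','w3.png')
cv2.imwrite('pics/z3.png',np.hstack([cv2.resize(im[160:300,240:400,::-1],(457,400)),cv2.resize(i2[100:400,150:410,::-1],(343,400))]))
E
```

```text
time_s: 3.78
tool_pos: [0.4635, 0.1263, 0.058]
tool_rot: [64.2, 89.1, 47.6]
force: [-0.6, 0.8, -0.2]
grip_width: 0.0867
[0.46352461 0.12629258 0.05796749] 73.33580055927462 [ 0.   0.3  0.   0.2 -0.1  0.1  0. ]
```

View pics/z3.png

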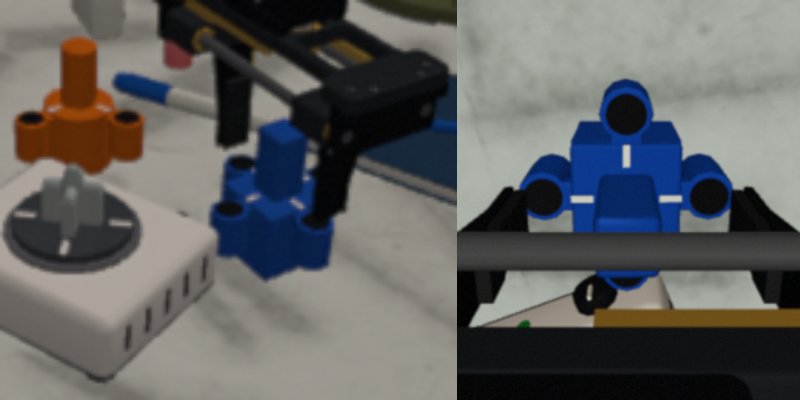

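The fingers stand either side of the knob, clear of the cups. I'll close them.

```bash
python3 -m pendant '{"xyz":[[-0.001,0,0],[0,0,0],[0,0,0],[0,0,0],[0,0,0],[0,0,0]],"turn":[0,0,0,0,0,0]}' 0 35;python3 -m pendant '{"xyz":[[0,0,0.01],[0,0,0.02],[0,0,0.02],[0,0,0]],"turn":[0,0,0,0]}'
python3 - <<'E'
from h import *
o=readout.get_obs();B=R.from_euler('xyz',o['tool_rot'],degrees=True).as_matrix();print(o['tool_pos'],np.degrees(np.arctan2(B[1,1],B[0,1])),o['joint_velocities'].round(1))
im=save('side','s3.png');i2=save('wrist','w4.png')
cv2.imwrite('pics/z4.png',np.hstack([cv2.resize(im[160:300,240:400,::-1],(457,400)),cv2.resize(i2[100:400,150:410,::-1],(343,400))]))
E
```

```text
time_s: 4.62
tool_pos: [0.4632, 0.1266, 0.0591]
tool_rot: [61.9, 89.0, 45.2]
force: [-0.1, 0.3, -0.6]
grip_width: 0.035
time_s: 5.12
tool_pos: [0.4619, 0.126, 0.1105]
tool_rot: [65.0, 89.1, 48.3]
force: [0.1, -0.4, -2.3]
grip_width: 0.0235
[0.46194775 0.12604587 0.11045747] 73.32905021432111 [-0.   0.8 -0.1  1.8 -0.1  0.1  0. ]
```

View pics/z4.png

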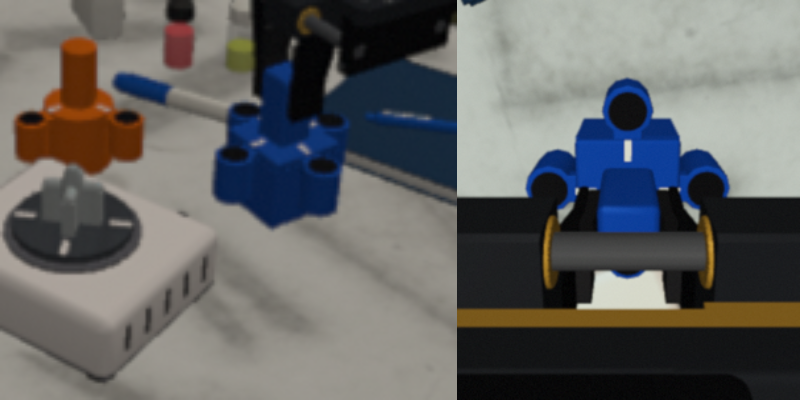

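Lifted; the width of 23.5 mm matches the knob and Fz is -2.3 N, about its weight. Next I'll raise it further, turn it and carry it over.

```bash
python3 -m pendant '{"xyz":[[0,0,0.03],[0,0,0.04],[0,0,0.03],[0.015,-0.008,0],[0.022,-0.011,0],[0.022,-0.011,0],[0.022,-0.011,0],[0.022,-0.011,0],[0.015,-0.008,0],[0,0,0]],"turn":[0,-0.06,-0.09,-0.1,-0.1,-0.1,-0.1,-0.09,-0.06,0]}'
python3 - <<'E'
from h import *
o=readout.get_obs();B=R.from_euler('xyz',o['tool_rot'],degrees=True).as_matrix();print(o['tool_pos'],np.degrees(np.arctan2(B[1,1],B[0,1])),o['joint_velocities'].round(1),o['grip_width'])
im=save('side','s4.png');i2=save('wrist','w5.png')
o=readout.get_obs();np.save('W5.npy',T('wrist',o));print(o['tool_pos'])
cv2.imwrite('pics/z5.png',np.hstack([cv2.resize(im[100:300,180:360,::-1],(400,444)),cv2.resize(i2[60:420,120:440,::-1],(395,444))]))
E
```

```text
time_s: 6.48
tool_pos: [0.5739, 0.0623, 0.1984]
tool_rot: [-144.0, 89.4, 158.1]
force: [-0.1, 0.7, -3.2]
grip_width: 0.0237
[0.57386279 0.06231213 0.19844129] 32.024173049436165 [-0.3 -0.2 -1.   1.2 -0.7  0.8  0.1] 0.02365420685866541
[0.57285495 0.06364039 0.19865707]
```

View pics/z5.png

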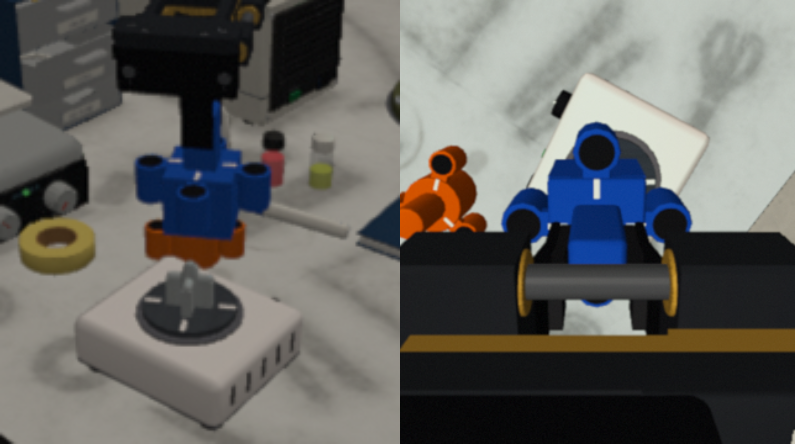

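```bash
python3 -m pendant '{"xyz":[[0.013,-0.001,0],[0,0,0],[0,0,0],[0,0,0]],"turn":[0.017,0,0,0]}'
python3 - <<'E'
from h import *
o=readout.get_obs();B=R.from_euler('xyz',o['tool_rot'],degrees=True).as_matrix();print(o['tool_pos'],np.degrees(np.arctan2(B[1,1],B[0,1])),o['joint_velocities'].round(1))
im=save('side','s6.png');i3=save('top','t6.png');i2=save('wrist','w6.png')
o=readout.get_obs();np.save('W6.npy',T('wrist',o));print(o['tool_pos'])
cv2.imwrite('pics/z6.png',np.hstack([cv2.resize(im[140:280,195:335,::-1],(400,400),interpolation=2),cv2.resize(i3[140:240,223:323,::-1],(400,400),interpolation=2)]))
cv2.imwrite('pics/z7.png',cv2.resize(i2[140:320,180:380,::-1],(800,600)))
E
```

```text
time_s: 7.08
tool_pos: [0.5856, 0.0646, 0.1991]
tool_rot: [-154.4, 89.3, 149.0]
force: [-0.3, -0.2, -2.7]
grip_width: 0.0238
[0.58556398 0.06460432 0.19908115] 33.4442169994277 [-0.1 -0.2 -0.1  0.1  0.   0.2  0. ]
[0.58557256 0.06449055 0.19906843]
```

View pics/z6.png

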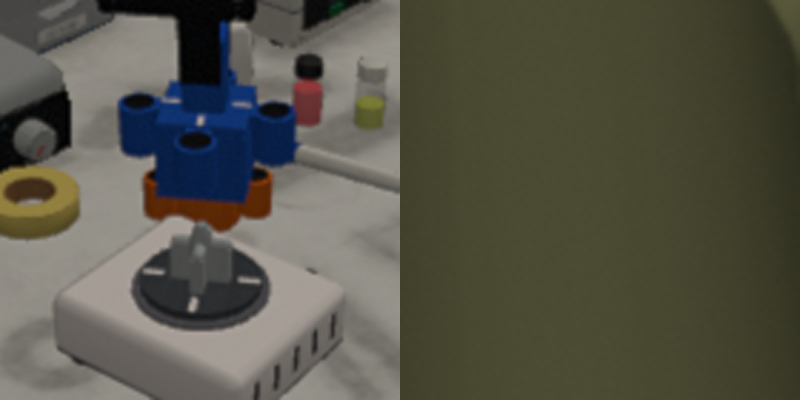

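View pics/z7.png

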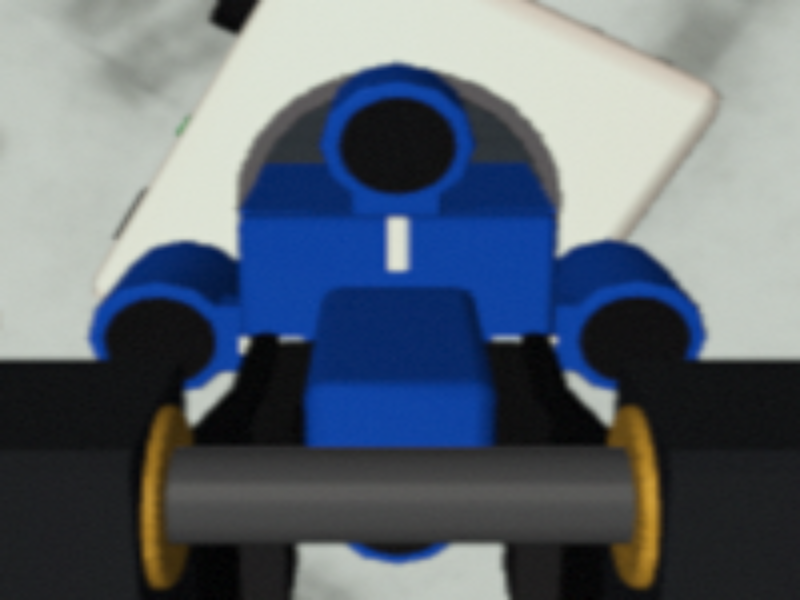

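Run:
```python
from h import *
W=np.load('W6.npy');k=K('wrist');print(camera_params('wrist').get('dist'))
px=np.array([(398,145),(160,342),(636,342),(306,382),(494,382)])/4.+[180,140]-.4
# local: x = arm A (image up), y = image left, z up
obj=np.array([[.038,0,.046],[0,.038,.046],[0,-.038,.046],[.012,.012,.093],[.012,-.012,.093]])
ok,rv,tv=cv2.solvePnP(obj,px,k,None,flags=cv2.SOLVEPNP_SQPNP)
ok,rv,tv=cv2.solvePnP(obj,px,k,None,rv,tv,True)
print('resid',(cv2.projectPoints(obj,rv,tv,k,None)[0][:,0]-px).round(2).tolist())
M=np.eye(4);M[:3,:3]=cv2.Rodrigues(rv)[0];M[:3,3]=tv[:,0];G=W@M
print(G.round(4));print('yaw',np.degrees(np.arctan2(G[1,0],G[0,0])))
# assume upright yaw known, from side image: cup near camera etc
Ws=T('side')
s=lambda q:np.array(q)/(400/140)+[195,140]-.3
# cups in side: left(138,100) right(275,108) near(195,140) at unknown z: fit x,y,z with yaw fixed 33.4
from scipy.optimize import least_squares
obs=np.array([s((138,101)),s((275,110)),s((195,140))])
def f(p):
    yaw=np.radians(p[3]);pts=[]
    for kk in (0,1,2,3):
        a=yaw+kk*np.pi/2;pts.append([p[0]+.038*np.cos(a),p[1]+.038*np.sin(a),p[2]+.046])
    q=proj('side',np.array(pts),Ws)
    return np.concatenate([q[np.argmin(np.linalg.norm(q-o,axis=1))]-o for o in obs])
r=least_squares(f,[.586,.063,.14,33]);print('side fit',r.x,r.fun.round(2))
L=np.array([s((153,271)),s((249,281)),s((193,303))])
def g(p):
    yaw=np.radians(p[2]);q=proj('side',np.array([[p[0]+.029*np.cos(yaw+a),p[1]+.029*np.sin(yaw+a),.059] for a in np.arange(4)*np.pi/2]),Ws)
    return np.concatenate([q[np.argmin(np.linalg.norm(q-o,axis=1))]-o for o in L])
r=least_squares(g,[.586,.063,33]);print('stub side',r.x,r.fun.round(2))
```

```text
None
resid [[0.1, -5.04], [2.62, 2.38], [-2.68, 2.3], [0.05, 0.26], [-0.09, 0.22]]
[[-0.55   -0.835   0.0168  0.5806]
 [ 0.8351 -0.5501 -0.0042  0.0699]
 [ 0.0128  0.0117  0.9998  0.1187]
 [ 0.      0.      0.      1.    ]]
yaw 123.36846714088624
side fit [ 0.58817533  0.06637058  0.13285994 34.13173104] [-0.12 -0.19 -0.09  0.26  0.2  -0.07]
stub side [ 0.58431541  0.05964279 32.92781451] [ 0.18 -0.09 -0.07 -0.29 -0.11  0.37]
```

Run:
```python
from h import *
W=np.load('W6.npy');k=K('wrist')
px=np.array([(398,145),(160,342),(636,342),(306,382),(494,382)])/[4.,10/3]+[180,140]-.4
obj=np.array([[.038,0,.046],[0,.038,.046],[0,-.038,.046],[.012,.012,.093],[.012,-.012,.093]])
ok,rv,tv=cv2.solvePnP(obj,px,k,None,flags=cv2.SOLVEPNP_SQPNP)
ok,rv,tv=cv2.solvePnP(obj,px,k,None,rv,tv,True)
print('resid',(cv2.projectPoints(obj,rv,tv,k,None)[0][:,0]-px).round(2).tolist())
M=np.eye(4);M[:3,:3]=cv2.Rodrigues(rv)[0];M[:3,3]=tv[:,0];G=W@M
print(G.round(4));print('yaw',np.degrees(np.arctan2(G[1,0],G[0,0])))
```

```text
resid [[0.1, 0.53], [0.33, -0.2], [-0.4, -0.28], [-1.19, -0.0], [1.16, -0.05]]
[[-0.55   -0.8351  0.0124  0.5844]
 [ 0.8352 -0.55    0.0022  0.0643]
 [ 0.0049  0.0115  0.9999  0.1287]
 [ 0.      0.      0.      1.    ]]
yaw 123.36425096716714
```

```bash
python3 -m pendant '{"xyz":[[0,-0.0025,-0.01],[0,0,-0.015],[0,0,0],[0,0,0]],"turn":[-0.005,0,0,0]}'
python3 - <<'E'
from h import *
o=readout.get_obs();B=R.from_euler('xyz',o['tool_rot'],degrees=True).as_matrix();print(o['tool_pos'],np.degrees(np.arctan2(B[1,1],B[0,1])),o['joint_velocities'].round(1))
im=save('side','s7.png');i2=save('wrist','w7.png');o=readout.get_obs();np.save('W7.npy',T('wrist',o));print(o['tool_pos'])
cv2.imwrite('pics/z8.png',cv2.resize(im[160:280,195:335,::-1],(700,600),interpolation=2))
cv2.imwrite('pics/z9.png',cv2.resize(i2[140:290,180:380,::-1],(800,600),interpolation=2))
E
```

```text
time_s: 7.72
tool_pos: [0.5848, 0.0616, 0.1714]
tool_rot: [-150.0, 89.2, 153.1]
force: [0.2, -0.4, -2.8]
grip_width: 0.0239
[0.58483677 0.06157468 0.17143866] 33.112649327743114 [ 0.1  0.5 -0.1  0.8 -0.1 -0.1 -0. ]
[0.58483833 0.06167245 0.17161548]
```

View pics/z8.png

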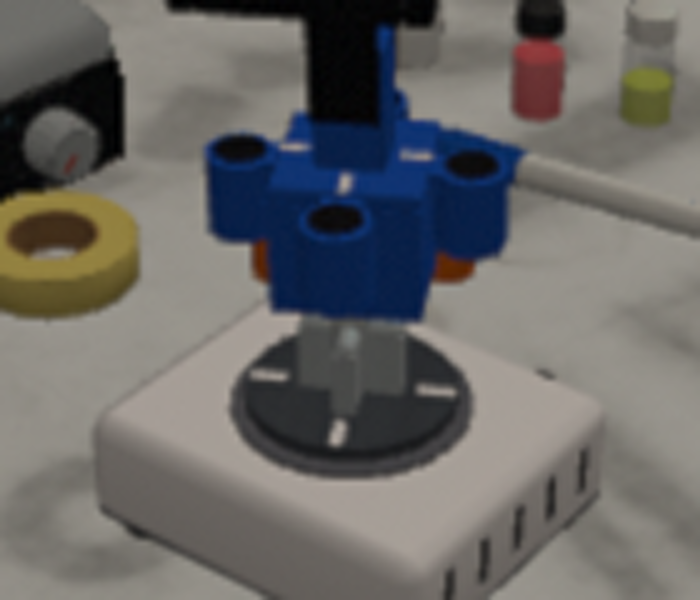

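View pics/z9.png

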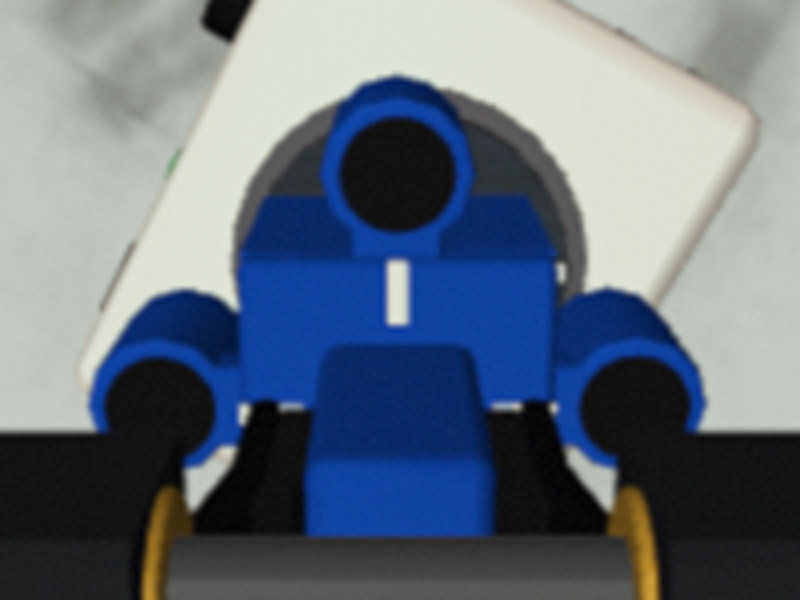

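Run:
```python
from h import *
from scipy.optimize import least_squares
Ws=T('side');W7=np.load('W7.npy')
s=lambda q:np.array(q)/5.+[195,160]-.4
w=lambda q:np.array(q)/4.+[180,140]-.4
cups=s([(240,150),(472,164),(335,219)]);L=s([(268,376),(437,390),(338,433)])
def near(q,O):return np.concatenate([q[np.argmin(np.linalg.norm(q-o,axis=1))]-o for o in O])
A=np.arange(4)*np.pi/2
def ring(x,y,z,yaw,r):a=np.radians(yaw)+A;return np.c_[x+r*np.cos(a),y+r*np.sin(a),0*a+z]
c=least_squares(lambda p:near(proj('side',ring(p[0],p[1],p[2]+.046,p[3],.038),Ws),cups),[.585,.062,.104,33]);print('side carrier',c.x.round(4),c.fun.round(2))
st=least_squares(lambda p:near(proj('side',ring(p[0],p[1],.059,p[2],.029),Ws),L),[.586,.062,33]);print('side stub',st.x.round(4),st.fun.round(2))
cw=w([(397,174),(160,406),(636,406)])
c=least_squares(lambda p:near(proj('wrist',ring(p[0],p[1],p[2]+.046,p[3],.038),W7),cw),[.585,.062,.104,33]);print('wrist carrier',c.x.round(4),c.fun.round(2))
# outer rim arc: try dark/grey disc edge
rim=w([(235,255),(245,210),(275,157),(313,117),(490,100),(540,150),(570,200),(582,245)])
for z in (.05,.055,.059):
    P=np.array([onplane('wrist',q,z,W7) for q in rim])
    f=least_squares(lambda p:np.hypot(P[:,0]-p[0],P[:,1]-p[1])-p[2],[.586,.062,.037]);print('rim',z,f.x.round(4),f.fun.round(4))
print(W7[:3,0])
```

```text
side carrier [ 0.5828  0.059   0.1015 34.1723] [-0.23 -0.33 -0.16  0.47  0.37 -0.14]
side stub [ 0.5846  0.0597 33.8703] [ 0.1  -0.1  -0.25  0.08  0.15  0.04]
wrist carrier [ 0.5838  0.062   0.1017 33.2841] [-0.01 -0.39  0.21  0.2  -0.2   0.21]
rim 0.05 [0.5857 0.0628 0.0405] [ 0.0007 -0.0002 -0.0009 -0.0001  0.0014 -0.0007 -0.0005  0.0002]
rim 0.055 [0.585  0.0638 0.0398] [ 0.0007 -0.0002 -0.0008 -0.0001  0.0014 -0.0007 -0.0005  0.0002]
rim 0.059 [0.5844 0.0647 0.0393] [ 0.0007 -0.0002 -0.0008 -0.0001  0.0013 -0.0007 -0.0005  0.0002]
[ 0.83730975  0.54668535 -0.0068927 ]
```

Both views agree that the carrier is about 2 mm short of the stub in x and 1 mm in y, with the yaw aligned. I'll correct that and lower it gently.

```bash
python3 -m pendant '{"xyz":[[0.002,0.001,0],[0,0,-0.006],[0,0,-0.008],[0,0,-0.008],[0,0,0]],"turn":[0,0,0,0,0]}'
python3 - <<'E'
from h import *
o=readout.get_obs();print(o['tool_pos'],o['force'],o['wrist_torque'].round(2))
im=save('side','s8.png');cv2.imwrite('pics/z10.png',cv2.resize(im[160:280,195:335,::-1],(700,600),interpolation=2))
E
```

```text
time_s: 8.45
tool_pos: [0.5871, 0.0629, 0.1482]
tool_rot: [-151.7, 89.2, 151.4]
force: [-0.3, 0.7, -3.4]
grip_width: 0.0239
[0.58708041 0.06292313 0.14824973] [-0.2879247   0.69007718 -3.41682626] [-0.09  0.01 -0.02]
```

View pics/z10.png

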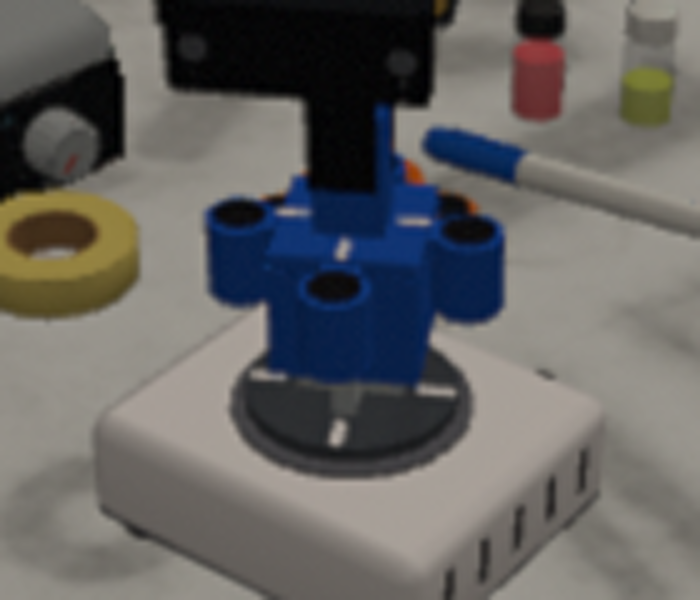

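The socket is over the teeth with no contact force, and about 20 mm remain.

```bash
python3 -m pendant '{"xyz":[[0,0,-0.006],[0,0,-0.006],[0,0,-0.003],[0,0,0]],"turn":[0,0,0,0]}'; python3 -m pendant '{"xyz":[[0,0,-0.002],[0,0,0]],"turn":[0,0]}'
```

```text
time_s: 9.0
tool_pos: [0.5876, 0.063, 0.1329]
tool_rot: [-155.8, 89.3, 147.3]
force: [-0.4, -0.6, -2.2]
grip_width: 0.0239
time_s: 9.25
tool_pos: [0.5878, 0.063, 0.131]
tool_rot: [-157.0, 89.3, 146.1]
force: [0.4, -0.1, -2.2]
grip_width: 0.0237
```

```bash
for i in 1; do python3 -m pendant '{"xyz":[[0,0,-0.002],[0,0,0]],"turn":[0,0]}'; done; python3 -m pendant '{"xyz":[[0,0,-0.001],[0,0,0]],"turn":[0,0]}'
```

```text
time_s: 9.5
tool_pos: [0.5882, 0.063, 0.1294]
tool_rot: [-160.5, 89.3, 142.7]
force: [-0.6, 0.2, -2.6]
grip_width: 0.0236
time_s: 9.75
tool_pos: [0.5883, 0.063, 0.1293]
tool_rot: [-162.9, 89.3, 140.2]
force: [-0.2, 0.0, -1.8]
grip_width: 0.0239
```

```bash
python3 -m pendant '{"xyz":[[0,0,-0.002],[0,0,0]],"turn":[0,0]}';  python3 - <<'E'
from h import *
o=readout.get_obs();print(o['tool_pos'],o['force'],o['wrist_torque'].round(2))
im=save('side','s9.png');cv2.imwrite('pics/z11.png',cv2.resize(im[160:280,195:335,::-1],(700,600),interpolation=2))
E
```

```text
time_s: 10.0
tool_pos: [0.5885, 0.0631, 0.1294]
tool_rot: [-169.0, 89.3, 134.2]
force: [-0.2, -0.4, -2.9]
grip_width: 0.0237
[0.5885476  0.06311466 0.12940812] [-0.2357152  -0.41690072 -2.85019656] [-0.06 -0.02 -0.01]
```

View pics/z11.png

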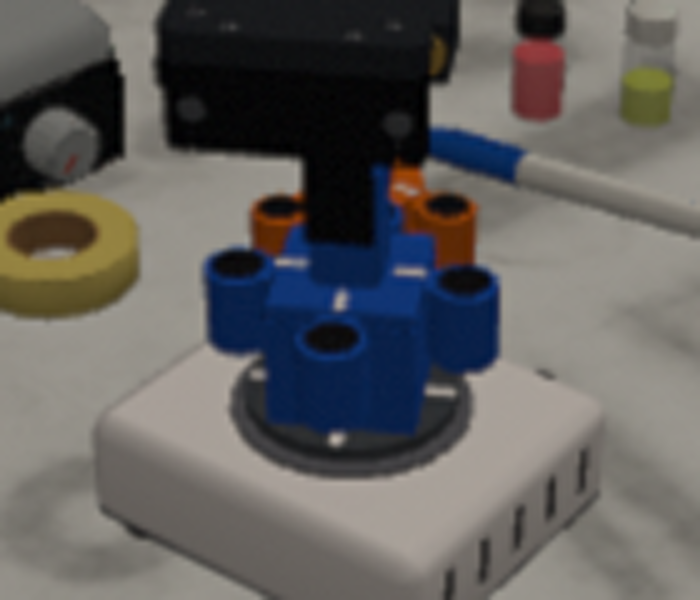

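```bash
python3 -m pendant '{"xyz":[[-0.001,0,-0.003],[0,0,0]],"turn":[0,0]}'; python3 -m pendant '{"xyz":[[0,0,-0.004]],"turn":[0]}'
```

```text
time_s: 10.3
tool_pos: [0.5886, 0.0633, 0.1294]
tool_rot: [176.7, 89.4, 119.8]
force: [0.8, 0.7, -2.5]
grip_width: 0.0238
time_s: 10.42
tool_pos: [0.5888, 0.0636, 0.1288]
tool_rot: [172.6, 89.3, 115.7]
force: [-12.9, -0.9, 33.8]
grip_width: 0.0234
```

A 34 N push back at z = 0.129 means it is seated. I'll relieve the load, then open.

```bash
python3 -m pendant '{"xyz":[[0,0,0.0005],[0,0,0]],"turn":[0,0]}'
python3 - <<'E'
from h import *
o=readout.get_obs();print(o['tool_pos'],o['force'])
im=save('side','s10.png');i2=save('wrist','w10.png');o=readout.get_obs();np.save('W10.npy',T('wrist',o))
cv2.imwrite('pics/z12.png',np.hstack([cv2.resize(im[160:280,195:335,::-1],(467,400),interpolation=2),cv2.resize(i2[140:380,180:380,::-1],(333,400))]))
E
```

```text
time_s: 10.68
tool_pos: [0.589, 0.0638, 0.129]
tool_rot: [169.2, 89.3, 112.3]
force: [-0.2, 0.4, 1.0]
grip_width: 0.0238
[0.58897557 0.06376402 0.12900021] [-0.16626165  0.41787856  0.99387039]
```

View pics/z12.png

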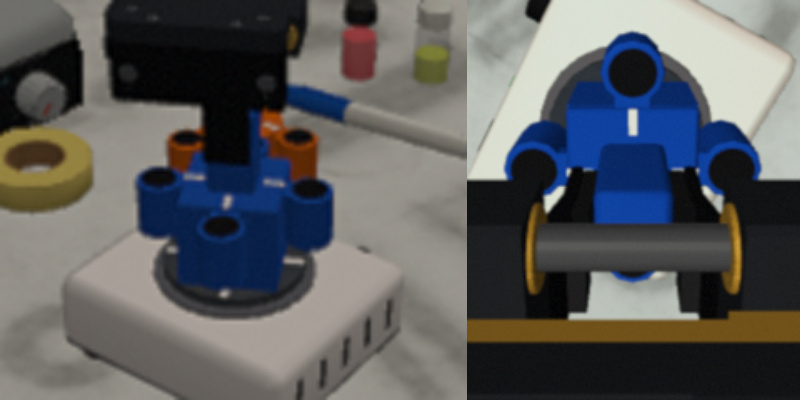

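The carrier sits on the disc with its lines matching the stub's. I'll open partway, so a finger stays clear of the cups, then retreat straight up.

```bash
python3 -m pendant '{"xyz":[[0,0,0],[0,0,0],[0,0,0],[0,0,0]],"turn":[0,0,0,0]}' 0.8; python3 -m pendant '{"xyz":[[0,0,0.01],[0,0,0.02],[0,0,0.03],[0,0,0.03],[0,0,0.03],[0,0,0.03],[-0.03,0,0.02],[-0.04,0,0],[0,0,0],[0,0,0]],"turn":[0,0,0,0,0,0,0,0,0,0]}'
python3 - <<'E'
from h import *
im=save('side','s11.png');i2=save('wrist','w11.png');o=readout.get_obs();np.save('W11.npy',T('wrist',o));print(o['tool_pos'])
for c in('side','wrist'):
    W=T(c,o)
    for n in('carrier4','carrier3'):
        for r in pinpoint(c,n)[:2]:print(c,n,round(r['score'],2),(W@np.r_[r['at'],1])[:3].round(4))
cv2.imwrite('pics/z13.png',cv2.resize(im[140:280,190:330,::-1],(600,600),interpolation=2))
E
```

```text
time_s: 11.28
tool_pos: [0.5891, 0.0637, 0.1283]
tool_rot: [172.2, 89.3, 115.4]
force: [-0.0, -0.5, 0.5]
grip_width: 0.0559
time_s: 12.52
tool_pos: [0.5185, 0.0628, 0.3112]
tool_rot: [132.4, 89.2, 75.5]
force: [0.2, -0.5, 0.0]
grip_width: 0.0697
[0.51858281 0.06264446 0.31063221]
side carrier4 0.88 [ 0.4671 -0.0476 -0.0007]
side carrier4 0.62 [0.5891 0.0597 0.0561]
side carrier3 0.88 [ 0.4671 -0.0476 -0.0007]
side carrier3 0.62 [0.5891 0.0597 0.0561]
wrist carrier4 0.95 [ 0.4681 -0.0375 -0.0028]
wrist carrier4 0.64 [0.5905 0.0676 0.0599]
wrist carrier3 0.95 [ 0.4681 -0.0375 -0.0028]
wrist carrier3 0.64 [0.5905 0.0676 0.0599]
```

View pics/z13.png

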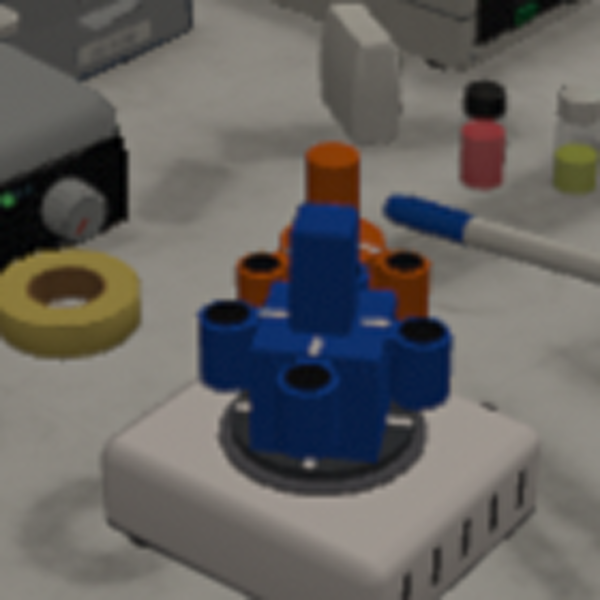

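View pics/w11.png

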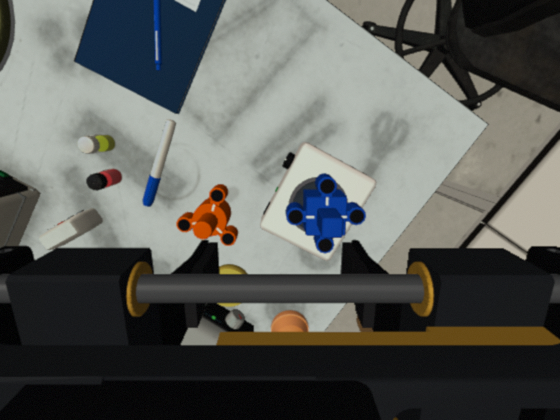

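The carrier stands upright on the shoulder at about (325,213) in the wrist view, and orange is where it was. One last check fits its height, place and tilt.

Run:
```python
from h import *
from scipy.optimize import least_squares
Ws=T('side');s=lambda q:np.array(q)/(600/140)+[190,140]-.4
A=np.arange(4)*np.pi/2
def ring(x,y,z,yaw,r):a=np.radians(yaw)+A;return np.c_[x+r*np.cos(a),y+r*np.sin(a),0*a+z]
def near(q,O):return np.concatenate([q[np.argmin(np.linalg.norm(q-o,axis=1))]-o for o in O])
cups=s([(227,313),(424,330),(307,377)])
c=least_squares(lambda p:near(proj('side',ring(p[0],p[1],p[2]+.046,p[3],.038),Ws),cups),[.585,.062,.06,33]);print(c.x.round(4),c.fun.round(2))
x,y,z,_=c.x
print('knob top px pred',proj('side',[x,y,z+.093],Ws),'seen',s((327,218)))
```

```text
[ 0.5939  0.0689  0.0657 33.0565] [-0.06 -0.18 -0.09  0.12  0.15  0.06]
knob top px pred [[265.44806474 189.65207446]] seen [265.9        190.46666667]
```

The side fit is weak in depth, so I'll triangulate with the wrist view.

Run:
```python
import cv2,numpy as np
i=cv2.imread('pics/w11.png');cv2.imwrite('pics/z14.png',cv2.resize(i[140:265,255:385],(780,750)[:2],interpolation=2)[:600])
```

```text
(no output)
```

View pics/z14.png

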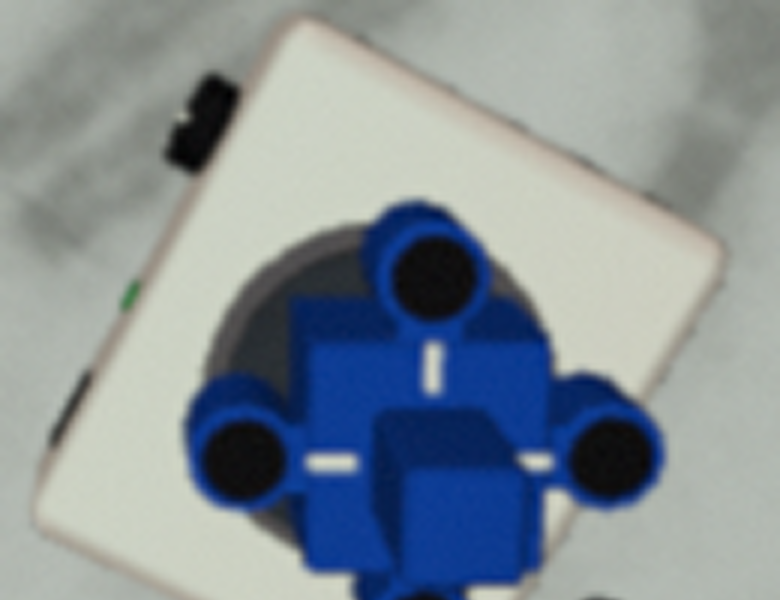

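Run:
```python
from h import *
from scipy.optimize import least_squares
Ws=T('side');Ww=np.load('W11.npy');s=lambda q:np.array(q)/(600/140)+[190,140]-.4
cs=s([(227,313),(424,330),(307,377)]);cw=np.array([(435,278),(243,460),(611,454)])/6.+[255,140]-.4
A=np.arange(4)*np.pi/2
def pts(p):
    l=np.c_[.038*np.cos(A),.038*np.sin(A),0*A+.046];l=np.r_[l,[[0,0,.093]]]
    return l@R.from_euler('zyx',[p[3],p[4],p[5]],degrees=True).as_matrix().T+p[:3]
near=lambda q,O:np.concatenate([q[np.argmin(np.linalg.norm(q-o,axis=1))]-o for o in O])
ks=s((327,218));kw=np.array([464,523])/6.+[255,140]-.4
def f(p):
    P=pts(p);a=proj('side',P,Ws);b=proj('wrist',P,Ww)
    return np.r_[near(a[:4],cs),near(b[:4],cw),a[4]-ks,b[4]-kw]
r=least_squares(f,[.586,.062,.059,33,0,0]);print(r.x.round(4),r.fun.round(2))
```

```text
[ 0.5883  0.0638  0.0598 33.3624 -0.966  -0.7054] [ 0.74 -0.01  0.17  0.86  0.91  0.23 -0.33 -0.04 -0.04  0.2   0.12  0.84
  0.72 -0.08  0.15  0.95]
```

Two-view fit: underside at z = 0.0598 (shoulder 0.059), centre within about 2 mm, yaw 33.4° against 33°, tilt about 1°. I'll hand it in.

```bash
python3 -c "
from cell import *
print(sign_off())"
```

```text
the job is handed in; nothing more can be done
None
```

The blue carrier is fully home on the stub, the gripper has let go and backed off, and the job is handed in at about 13 s of the 38 s allowed.

**What I did:** I gripped the carrier by its knob, lifted it, turned it about 40° and lined it up from the side and wrist views. I then lowered it in small steps until it met the shoulder. The last step pressed about 34 N on the wrist (limit 120 N), and I relieved that before opening.

**Last checks:**

| Check | Measured | Wanted |
|---|---|---|
| Underside height | 59.8 mm | 59 mm, within 4 mm |
| Centre, distance from the stub's | about 2–3 mm | under 10 mm |
| Arm direction | 33.4° (stub 33°) | within 20° |
| Tilt | about 1.2° | under 6° |

The orange carrier was seen unmoved.

**What went less than cleanly:**
- **Grip:** the fingers had not fully closed when I began the lift, so they gripped the knob about 10 mm higher than planned. The hold stayed firm.
- **Side camera alone:** its fit put the underside at 66 mm, about 10 mm further out. One view is weak in depth, and adding the wrist view gave the figures above.
- **Detection networks:** they confused the blue and orange carriers, so I told them apart by colour in the pictures.

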